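Meter two dent balls from the ridged tin

TASK

Lift the ball tin off its wooden board and tip it over the steel tray until the first ball rolls out into the tray, hold that tilt for a moment, then tip a little further so that the second ball follows. Keep the other two balls in the tin and set it back down level on its board. No ball may land on the bench, and leave the other things on the bench where they are.

Things in the scene. Friction and masses are not known exactly. Their poses are not given: they have to be found in the camera images.
- tin: Ball tin, bare sheet metal: a straight open-topped channel 124 mm long (its x), 34 mm wide (its y), 36 mm high, about 150 g; side walls 3 mm, floor 4 mm thick. Origin: centre of the underside, z up. Its -x end is open (the spout) and at the start faces roughly the robot; the +x end is walled. It stands on the board, holding four balls in a row; grip it by its two side walls.
- tin_spout (a point): Middle of the spout edge on the tin's floor: 62 mm to -x of its origin, 4 mm up. Square ridges 4 mm thick cross the floor at x = -60, -31, -2, 27 mm, 1.5, 2.4, 4.2, 5.2 mm tall; a ball lies behind each. With the spout tipped down from level the balls leave singly, the 1st at about 25 degrees, the 2nd at about 33, the 3rd at about 46, the 4th at about 52.
- tray: Open square sheet-steel tray, fixed to the bench: 170 x 170 mm outside, 36 mm high, walls 4 mm. Origin: centre of the underside, z up.
- board: Flat wooden board fixed to the bench, 190 mm (its x) by 110 mm (its y), 18 mm thick, on which the tin stands. Origin: centre of the underside, z up.
- ball1_center (a point): Centre of a steel dent ball, 25 mm in diameter, about 64 g; in the tin it is the one nearest the spout (first).
- ball2_center (a point): Centre of a steel dent ball, 25 mm in diameter, about 64 g; in the tin it is the one second from the spout.
- ball3_center (a point): Centre of a steel dent ball, 25 mm in diameter, about 64 g; in the tin it is the one third from the spout.
- ball4_center (a point): Centre of a steel dent ball, 25 mm in diameter, about 64 g; in the tin it is the one last, next to the end wall.
- form: Bystander, loose: cast bronze bending form, base 100 x 55 mm, 44 mm high. Origin: centre of the underside.
- clamp_block: Bystander, loose: grooved wooden clamp block, 70 x 42 mm, 30 mm high. Origin: centre of the underside.
- calipers: Bystander, loose: steel calipers lying flat, 150 mm long in its x, 8 mm high. Origin: middle of the beam, on the underside.
- hammer: Bystander, loose: hammer lying along its x. Origin: on the underside.
- grease_can: Bystander, loose: closed round can, 60 mm across, 75 mm high. Origin: centre of the underside.
Things that resemble listed ones, but are neither listed nor needed, are in the scene too. What is shaped like the tin but blue is not meant.

How it is judged:
By the outcome, as a careful person would: the job done as asked, in the order asked, and still so for the second after the job is handed in, with the robot touching nothing.
It also fails if it takes over 72 s, if anything falls off the work surface, if the arm or the gripper's body presses on something with over 40 N, if the wrist force passes 120 N, or if a joint passes its speed limit or range.

ROBOT

A 6-joint arm with a two-finger parallel gripper is mounted at the origin on the work surface. World frame = base frame: x ahead of the robot, y to its left, z up, the work surface at z = 0. Lengths are in m, angles in rad, forces in N, time in s.
With the tool pointing down it reaches from about 0.25 to 0.725 m from the base axis. Payload 9.7 kg.
Tool frame: the origin (TCP) lies between the finger pads; the fingertips stand 19 mm ahead of it and the grasp point (between the pads) is the TCP; z points along the fingers, y is the direction in which the jaws open and shut (so a half turn about z gives the same grasp; the last joint's range is limited). The gripper opens to 85 mm and grips with 20 to 120 N. Pads are 22 mm wide; open, the fingers measure 114 mm over their backs; the gripper's body (76 mm by 85 mm) begins 54 mm behind the grasp point. The pads swing forward as they close: fully open they stand 13 mm farther back than shut.
Start: joints at [1.335, 0.087, 0.176, 1.66, 0, 1.571], TCP at [0.128, 0.535, 0.25] pointing down, gripper open.
Joint ranges: [-3.13, 3.13], [-0.85, 1.81], [-1.15, 1.24], [-2.2, 2.28], [-1.44, 1.52], [-3.14, 3.14]. Speed limits (rad/s): [2.22, 2.22, 2.57, 3.14, 3.14, 3.14].

INTERFACE

Orientations are given as a 3x3 rotation matrix whose columns are the frame's x, y, z axes.
In Python, from plant import ctrl gives the robot as it stands.
- The arm moves only by the shell command python3 -m pendant 'ROWS' [FORCE]. ROWS is a JSON object of lists of equal length, an entry for each row: "offset": the shift along the world's x, y, z in mm, a list of three; "twist": the turn, a rotation vector about the world's x, y, z in degrees, a list of three; "claw": the opening, from 0 (shut) to 1 (fully open). In form: {"offset": [[tx, ty, tz], ...], "twist": [[ax, ay, az], ...], "claw": [claw, ...]}. A call has 1 to 5 rows; each row is the pose to reach, as a shift and turn from the pose commanded when the call began; what a row does not reach only later rows make up. A row lasts 1/10 s, in which the tool goes at most 50 mm and 8.59 degrees, less where a joint would pass 70% of its speed; a pose out of reach is approached as far as the arm can. A call with a gripper value outside its range is refused whole. The fingers move at their own pace and stop on an object; FORCE is the grip in N (left out, the last holds). Time passes only in rows, so rows that repeat a pose let the fingers close. It gives the time, the measured TCP pose, the force and the opening at its end, in the units of the state.
- ctrl.get_state(): the state, without advancing time (a new reading comes with each control period).
- ctrl.camera(name): name is "scene" or "side" or "wrist"; returns the picture (420x560x3 uint8, red, green, blue); there is no depth.
- ctrl.camera_info(name): a dict with "fx", "fy", "cx", "cy" (pixels), "R" (3x3) and "t" (3): a world point X has camera coordinates R X + t; the wrist camera has in their place "T_tool_cam" (4x4, takes a point from camera to tool coordinates, whose origin is the TCP and whose axes are the flange's). Camera axes: x right, y down, z forward; pixel columns grow to the right and rows downward; lengths in m; the calibration is good to about 2 mm. A picture is of the moment at which its call begins: read the wrist's pose just before it. camera_info takes no time and is no camera call.
- ctrl.job_done(): hands the job in, once; it reports no verdict.
The state is a dict: "clock": time; "qpos": joint angles; "qvel": joint speeds; "joint_torque": joint torques, N m; "tool_pos": TCP position; "tool_rot": TCP orientation; "force": force on the tool from outside, world axes, zero at the start; "moment": the same for the moment, N m; "finger_gap": opening from 0.0 (shut) to 1.0 (fully open).
Only numpy, scipy, OpenCV 4.12 (cv2) and the standard library are available. Lean on these libraries where they do the work, as an engineer would, in place of code of your own. Each camera call takes 0.05 s, during which the arm holds its last target.

## Working session

There is one attempt and no reset: what is moved stays moved. The work goes in short steps, Python scripts to look and compute and a shell command to move; the robot and the scene stay as the last step left them, time stands still between calls to the robot, and variables do not carry over. Pictures are saved under pics/ and viewed, and the job is handed in when it is done.

```bash
ls; mkdir -p pics; python3 - <<'E'
from plant import ctrl
import cv2,json
s=ctrl.get_state()
print(s['clock'],s['tool_pos'],s['tool_rot'],s['force'],s['finger_gap'])
for n in ['scene','side','wrist']:
    im=ctrl.camera(n); cv2.imwrite(f'pics/{n}0.png',im[:,:,::-1]); print(n,ctrl.camera_info(n))
E
```

```text
pics
0.0 [0.12842936 0.53457824 0.24957196] [[-9.72331013e-01  2.33607134e-01 -3.29427565e-04]
 [ 2.33607366e-01  9.72330140e-01 -1.30282716e-03]
 [ 1.59626321e-05 -1.34373595e-03 -9.99999097e-01]] [-0.09709883 -0.61627598  0.01311724] 0.9955541796700226
scene {'fx': 453.8879339705667, 'fy': 453.8879339705667, 'cx': 283.5975347794584, 'cy': 208.10821388436602, 'R': array([[ 4.01433802e-03,  9.99981413e-01, -4.58898228e-03],
       [ 5.96329350e-01, -6.07763403e-03, -8.02716867e-01],
       [-8.02729837e-01,  4.85832019e-04, -5.96342663e-01]]), 't': array([ 0.00954669, -0.27522852,  1.59148922])}
side {'fx': 406.07494060454786, 'fy': 406.07494060454786, 'cx': 281.3127294351177, 'cy': 211.0074866186557, 'R': array([[-0.9898969 , -0.14095395, -0.0153657 ],
       [-0.07967699,  0.64262861, -0.76202365],
       [ 0.11728468, -0.75310056, -0.64736686]]), 't': array([0.49845497, 0.09207736, 0.95389287])}
wrist {'fx': 306.13040626959827, 'fy': 306.13040626959827, 'cx': 276.7420614202959, 'cy': 207.63439026334657, 'T_tool_cam': array([[-1.00622685e-03, -9.48264397e-01, -3.17480110e-01,
         8.25010618e-02],
       [ 9.99999484e-01, -9.10315486e-04, -4.50442603e-04,
        -6.93038989e-04],
       [ 1.38131623e-04, -3.17480400e-01,  9.48264824e-01,
        -1.22602187e-01],
       [ 0.00000000e+00,  0.00000000e+00,  0.00000000e+00,
         1.00000000e+00]])}
```

View pics/scene0.png

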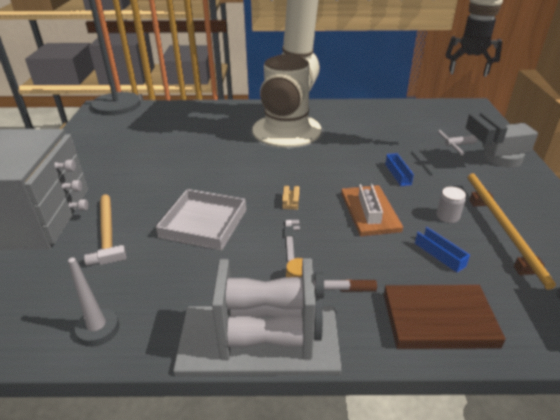

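View pics/side0.png

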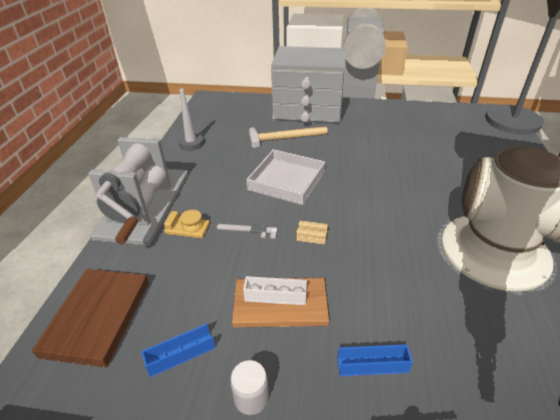

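View pics/wrist0.png

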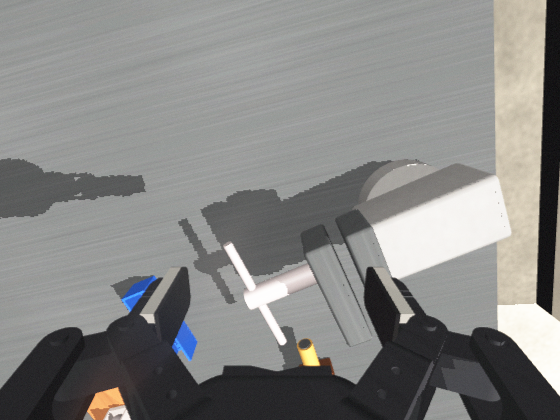

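The scene view shows a bare metal tin with balls on the orange board at about (371,203). The blue look-alikes are at (399,169) and (442,249), and the tray is at (203,217). The metal tin is the only one that isn't blue and holds balls on the board. I'll confirm that in enlarged crops.

```bash
python3 - <<'E'
import cv2,numpy as np
a=cv2.imread('pics/scene0.png')[170:245,320:420]; b=cv2.imread('pics/side0.png')[260:335,220:340]
a=cv2.resize(a,None,fx=4,fy=4,interpolation=cv2.INTER_CUBIC); b=cv2.resize(b,(400,250),interpolation=cv2.INTER_CUBIC)
c=np.zeros((300,800,3),np.uint8);c[:,:400]=a;c[:250,400:]=b
cv2.imwrite('pics/crop0.png',c)
a=cv2.imread('pics/scene0.png')[180:255,150:250]; b=cv2.imread('pics/side0.png')[140:215,230:350]
a=cv2.resize(a,None,fx=4,fy=4,interpolation=cv2.INTER_CUBIC); b=cv2.resize(b,(400,250),interpolation=cv2.INTER_CUBIC)
c=np.zeros((300,800,3),np.uint8);c[:,:400]=a;c[:250,400:]=b
cv2.imwrite('pics/crop1.png',c)
E
```

```text
(no output)
```

View pics/crop0.png

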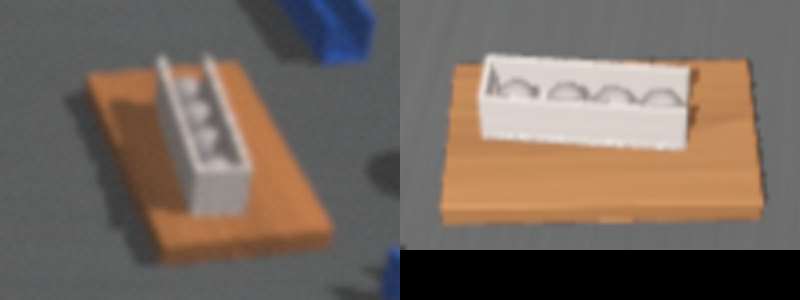

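View pics/crop1.png

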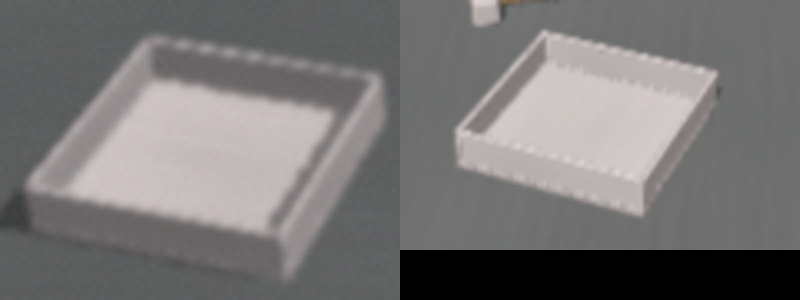

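The crop confirms it: a bare-metal tin with four balls, closed end toward the scene camera (+x), spout toward the robot. Next I'll cast rays from the corners.

```bash
cat > h.py <<'E'
import numpy as np
from plant import ctrl
def ray(n,uv):
    c=ctrl.camera_info(n);R=np.array(c['R']);t=np.array(c['t'])
    if n=='wrist': raise 0
    d=R.T@np.array([(uv[0]-c['cx'])/c['fx'],(uv[1]-c['cy'])/c['fy'],1]); return -R.T@t,d
def hit(n,uv,z):
    o,d=ray(n,uv); return o+d*(z-o[2])/d[2]
def two(a,b):
    o1,d1=ray('scene',a);o2,d2=ray('side',b)
    s=np.linalg.lstsq(np.c_[d1,-d2],o2-o1,rcond=None)[0]
    p,q=o1+d1*s[0],o2+d2*s[1]; return (p+q)/2,np.linalg.norm(p-q)
E
python3 - <<'E'
from h import *
np.set_printoptions(precision=4,suppress=True)
D={'tin':(.054,[(367.5,212.5),(382.2,210.7),(372.5,183.7),(359.2,184.2)],[(246.4,276.5),(244,289.1),(306.4,292.4),(307,280.1)]),
'tray':(.036,[(187.5,189.5),(245.5,199.25),(221.25,239.25),(157.5,227.5)],[(325.1,161.6),(303.5,194),(247.4,179),(273.5,149.6)]),
'board':(.018,[(342.5,188.75),(380,185.5),(402.5,228.75),(360.5,232)],[(326,278),(328,321.5),(233,322.5),(236.5,278.5)])}
for k,(z,A,B) in D.items():
    for n,P in(('scene',A),('side',B)):
        h=np.array([hit(n,p,z) for p in P]);print(k,n,h[:,:2].tolist().__repr__() and h[:,:2].round(4).tolist(),'c',h.mean(0)[:2],'edges',np.linalg.norm(h-np.roll(h,-1,0),axis=1), 'ang',[round(np.degrees(np.arctan2(*(h[(i+1)%4]-h[i])[1::-1])),1) for i in range(4)])
    for a,b in zip(A,B): print(two(a,b))
E
```

```text
tin scene [[0.5543, 0.1945], [0.5473, 0.2318], [0.4268, 0.2273], [0.4288, 0.1914]] c [0.4893 0.2113] edges [0.038  0.1206 0.036  0.1255] ang [np.float64(100.6), np.float64(-177.9), np.float64(-86.8), np.float64(1.4)]
tin side [[0.547, 0.1979], [0.545, 0.2305], [0.421, 0.2227], [0.4228, 0.1914]] c [0.4839 0.2106] edges [0.0327 0.1242 0.0313 0.1244] ang [np.float64(93.4), np.float64(-176.4), np.float64(-86.8), np.float64(3.0)]
(array([0.5482, 0.1953, 0.05  ]), np.float64(0.0013722602331977592))
(array([0.5456, 0.2314, 0.0536]), np.float64(0.0021879593683412166))
(array([0.4225, 0.2259, 0.0538]), np.float64(0.0061364856813751366))
(array([0.4236, 0.1913, 0.0518]), np.float64(0.0029886256121986234))
tray scene [[0.4226, -0.2716], [0.4698, -0.1114], [0.6308, -0.158], [0.5856, -0.3173]] c [ 0.5272 -0.2146] edges [0.1671 0.1676 0.1656 0.1692] ang [np.float64(73.6), np.float64(-16.2), np.float64(-105.8), np.float64(164.3)]
tray side [[0.4129, -0.2738], [0.4601, -0.1133], [0.6209, -0.1616], [0.5728, -0.3213]] c [ 0.5167 -0.2175] edges [0.1673 0.168  0.1668 0.1669] ang [np.float64(73.6), np.fl
[... 342 characters left out ...]
d scene [[0.3971, 0.1527], [0.382, 0.2597], [0.5741, 0.2817], [0.5856, 0.1764]] c [0.4847 0.2176] edges [0.108  0.1933 0.1059 0.19  ] ang [np.float64(98.0), np.float64(6.5), np.float64(-83.7), np.float64(-172.9)]
board side [[0.3847, 0.1502], [0.3745, 0.2593], [0.5578, 0.2858], [0.5759, 0.1763]] c [0.4732 0.2179] edges [0.1096 0.1852 0.111  0.193 ] ang [np.float64(95.3), np.float64(8.2), np.float64(-80.6), np.float64(-172.2)]
(array([0.3866, 0.1515, 0.0144]), np.float64(0.007744541338285386))
(array([0.3755, 0.2596, 0.0154]), np.float64(0.004054003525016131))
(array([0.5612, 0.2833, 0.0098]), np.float64(0.00579467812796744))
(array([0.5781, 0.1759, 0.014 ]), np.float64(0.005175248594619357))
```

```bash
python3 -m pendant '{"offset":[[40,-35,0],[80,-70,0],[115,-105,0],[150,-140,0],[185,-170,0]],"twist":[[0,0,3],[0,0,6],[0,0,9],[0,0,12],[0,0,16]],"claw":[1,1,1,1,1]}'
python3 -m pendant '{"offset":[[35,-32,-10],[70,-65,-20],[105,-98,-30],[140,-130,-40],[172,-154,-50]],"twist":[[0,0,0],[0,0,0],[0,0,0],[0,0,0],[0,0,0]],"claw":[1,1,1,1,1]}'
python3 -m pendant '{"offset":[[0,0,0],[0,0,0],[0,0,0]],"twist":[[0,0,0],[0,0,0],[0,0,0]],"claw":[1,1,1]}'
python3 - <<'E'
from plant import ctrl
import cv2
s=ctrl.get_state();im=ctrl.camera('wrist');cv2.imwrite('pics/w1.png',im[:,:,::-1])
print(s['tool_pos'],s['tool_rot'])
E
```

```text
clock: 0.65
tool_pos: [0.3133, 0.364, 0.2503]
tool_rot: [[-0.999, -0.046, 0.0], [-0.046, 0.999, 0.0], [-0.0, 0.0, -1.0]]
force: [0.2, 1.5, 0.9]
finger_gap: 0.999
clock: 1.15
tool_pos: [0.4857, 0.2095, 0.1998]
tool_rot: [[-0.999, -0.042, 0.0], [-0.042, 0.999, -0.0], [-0.0, -0.0, -1.0]]
force: [0.7, 0.2, 0.1]
finger_gap: 0.999
clock: 1.45
tool_pos: [0.484, 0.2121, 0.2005]
tool_rot: [[-0.999, -0.044, -0.0], [-0.044, 0.999, 0.0], [0.0, 0.0, -1.0]]
force: [-0.5, 0.6, -0.4]
finger_gap: 0.999
[0.48399829 0.21211043 0.20046232] [[-9.99035610e-01 -4.39068878e-02 -1.87347270e-04]
 [-4.39069159e-02  9.99035615e-01  1.48642848e-04]
 [ 1.80640151e-04  1.56725339e-04 -9.99999971e-01]]
```

View pics/w1.png

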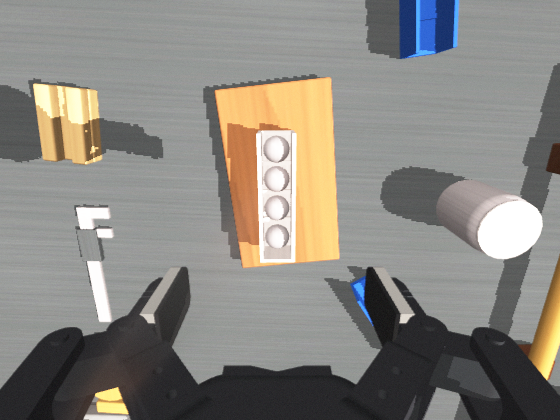

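Wrist view: tin upright in the image, top rim about (258–295, 130–261), with four balls at rows 149–237. I'll measure its rim with a mask.

```bash
cat >> h.py <<'E'
def whit(uv,z,pos,rot):
    c=ctrl.camera_info('wrist');T=np.array(c['T_tool_cam'])
    d=np.array(rot)@T[:3,:3]@np.array([(uv[0]-c['cx'])/c['fx'],(uv[1]-c['cy'])/c['fy'],1])
    o=np.array(rot)@T[:3,3]+pos
    return o+d*(z-o[2])/d[2]
E
python3 - <<'E'
from h import *
import cv2
np.set_printoptions(precision=4,suppress=True)
s=ctrl.get_state();p,R=np.array(s['tool_pos']),np.array(s['tool_rot'])
im=cv2.imread('pics/w1.png');h=cv2.cvtColor(im,cv2.COLOR_BGR2HSV)
m=((h[...,1]<60)&(h[...,2]>120)).astype(np.uint8); k=np.zeros_like(m);k[115:275,245:310]=1;m*=k
m=cv2.morphologyEx(m,cv2.MORPH_CLOSE,np.ones((9,9)))
c=max(cv2.findContours(m,0,2)[0],key=cv2.contourArea)
r=cv2.minAreaRect(c);print(r);print(cv2.approxPolyDP(c,4,True)[:,0].tolist())
P=[whit(q,.054,p,R) for q in cv2.boxPoints(r)]
P=np.array(P);print(P,P.mean(0));print(np.linalg.norm(P-np.roll(P,-1,0),axis=1))
for i in range(4):
  e=P[(i+1)%4]-P[i];print(np.degrees(np.arctan2(e[1],e[0])))
for q in [(275,149),(276,179),(277,208),(277,237)]: print(whit(q,.0345,p,R))
B=np.array([whit(q,.018,p,R) for q in [(217,92),(331,78),(339,258),(243,266)]]);print(B.mean(0),B)
v=im[120:270,205:350];cv2.imwrite('pics/w1c.png',cv2.resize(v,None,fx=4,fy=4,interpolation=cv2.INTER_CUBIC))
E
```

```text
((277.0, 202.0), (144.0, 64.0), 90.0)
[[258, 131], [260, 266], [245, 268], [245, 274], [309, 274], [309, 262], [294, 262], [296, 134]]
[[0.4227 0.182  0.054 ]
 [0.4203 0.2367 0.054 ]
 [0.56   0.2475 0.054 ]
 [0.5628 0.1835 0.054 ]] [0.4915 0.2124 0.054 ]
[0.0547 0.1401 0.064  0.1401]
92.492344543215
4.412410312113775
-87.52086877579006
-179.39308112496238
[0.4403 0.2084 0.0345]
[0.4689 0.2105 0.0345]
[0.4984 0.2128 0.0345]
[0.5298 0.2142 0.0345]
[0.4754 0.2179 0.018 ] [[0.3922 0.1521 0.018 ]
 [0.3756 0.2572 0.018 ]
 [0.5596 0.2846 0.018 ]
 [0.5743 0.1779 0.018 ]]
```

View pics/w1c.png

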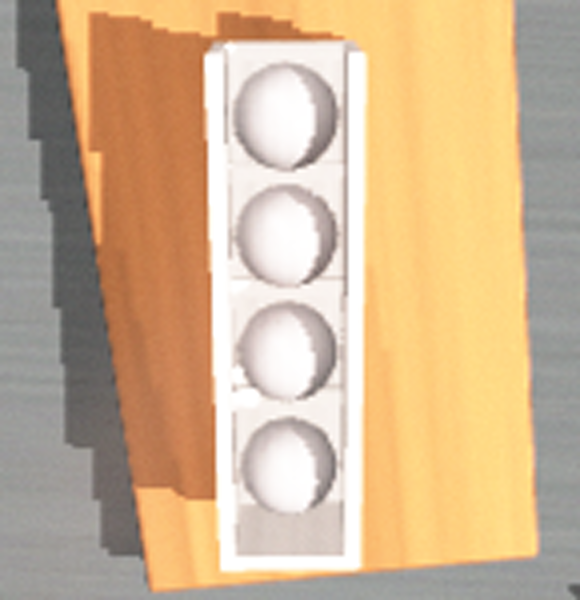

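```bash
python3 - <<'E'
from h import *
np.set_printoptions(precision=4,suppress=True)
s=ctrl.get_state();p,R=np.array(s['tool_pos']),np.array(s['tool_rot']);print(p)
P=np.array([whit(q,.054,p,R) for q in [(256.2,133),(296.5,133),(295,262.5),(260,262.5)]])
print(P,P.mean(0),np.linalg.norm(P-np.roll(P,-1,0),axis=1))
a=(P[0]+P[1])/2;b=(P[2]+P[3])/2;print(np.degrees(np.arctan2(*(b-a)[1::-1])))
print(np.degrees(np.arctan2(R[1,1],R[0,1])))
E
```

```text
[0.4839 0.2124 0.2007]
[[0.4248 0.1917 0.054 ]
 [0.4233 0.2262 0.054 ]
 [0.5478 0.2327 0.054 ]
 [0.5493 0.1982 0.054 ]] [0.4863 0.2122 0.054 ] [0.0346 0.1246 0.0345 0.1246]
2.9927691329946198
92.55198888858389
```

```bash
python3 -m pendant '{"offset":[[2,0,-35],[2,0,-70],[2,0,-105],[2,0,-135],[2,0,-157]],"twist":[[0,0,0.5],[0,0,0.5],[0,0,0.5],[0,0,0.5],[0,0,0.5]],"claw":[1,1,1,1,1]}'
python3 -m pendant '{"offset":[[0,0,0],[0,0,0]],"twist":[[0,0,0],[0,0,0]],"claw":[1,1]}'
python3 -m pendant '{"offset":[[0,0,0],[0,0,0],[0,0,0],[0,0,0],[0,0,0]],"twist":[[0,0,0],[0,0,0],[0,0,0],[0,0,0],[0,0,0]],"claw":[0.7,0.6,0.5,0.45,0.4]}' 30
python3 -m pendant '{"offset":[[0,0,0],[0,0,0],[0,0,0],[0,0,0],[0,0,0]],"twist":[[0,0,0],[0,0,0],[0,0,0],[0,0,0],[0,0,0]],"claw":[0.3,0.2,0.1,0,0]}' 80
```

```text
clock: 2.0
tool_pos: [0.4851, 0.2125, 0.0417]
tool_rot: [[-0.999, -0.054, -0.001], [-0.054, 0.999, -0.0], [0.001, -0.0, -1.0]]
force: [1.1, -0.1, 0.1]
finger_gap: 1.001
clock: 2.2
tool_pos: [0.4862, 0.2124, 0.0443]
tool_rot: [[-0.999, -0.053, 0.0], [-0.053, 0.999, 0.0], [-0.0, 0.0, -1.0]]
force: [-0.1, -0.4, 0.7]
finger_gap: 1.0
clock: 2.7
tool_pos: [0.4866, 0.2118, 0.0436]
tool_rot: [[-0.999, -0.052, 0.0], [-0.052, 0.999, 0.001], [-0.0, 0.001, -1.0]]
force: [-0.1, 0.4, -0.0]
finger_gap: 0.397
clock: 3.2
tool_pos: [0.4867, 0.2119, 0.0439]
tool_rot: [[-0.999, -0.052, 0.001], [-0.052, 0.999, 0.001], [-0.001, 0.001, -1.0]]
force: [-1.0, 0.8, 5.2]
finger_gap: 0.388
```

```bash
python3 -m pendant '{"offset":[[0,0,5],[0,0,15],[0,0,30],[0,0,50],[0,0,70]],"twist":[[0,0,0],[0,0,0],[0,0,0],[0,0,0],[0,0,0]],"claw":[0,0,0,0,0]}'
python3 -m pendant '{"offset":[[0,0,15],[0,0,25],[0,0,30],[0,0,30],[0,0,30]],"twist":[[0,0,0],[0,0,0],[0,0,0],[0,0,0],[0,0,0]],"claw":[0,0,0,0,0]}'
python3 - <<'E'
from plant import ctrl
import cv2,numpy as np
im=ctrl.camera('side');im2=ctrl.camera('wrist')
cv2.imwrite('pics/l1.png',np.hstack([cv2.resize(im[200:350,180:360],(440,367)),im2[60:300,200:360].repeat(1,0)[:, :]] if False else [cv2.resize(im[200:350,180:360],(440,367)),cv2.resize(im2[100:340,160:395],(359,367))])[:,:,::-1])
print(ctrl.get_state()['force'],ctrl.get_state()['moment'])
E
```

```text
clock: 3.7
tool_pos: [0.4864, 0.2116, 0.1149]
tool_rot: [[-0.999, -0.052, 0.0], [-0.052, 0.999, -0.0], [-0.0, -0.0, -1.0]]
force: [0.1, -1.1, -4.1]
finger_gap: 0.388
clock: 4.2
tool_pos: [0.4862, 0.2116, 0.1425]
tool_rot: [[-0.999, -0.052, -0.001], [-0.052, 0.999, -0.001], [0.001, -0.0, -1.0]]
force: [0.7, -0.1, -4.3]
finger_gap: 0.386
[ 0.46544092 -1.38522002 -4.8500909 ] [-0.018981   -0.02359547  0.06945917]
```

View pics/l1.png

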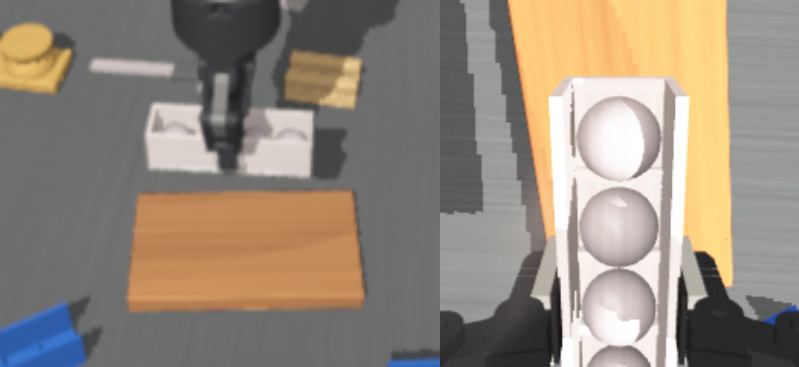

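```bash
python3 - <<'E'
from h import *
np.set_printoptions(precision=3,suppress=True)
for n,q in [('side',(187,172)),('side',(143,237)),('side',(165,233)),('side',(208,235)),('scene',(297,270)),('side',(120,140)),('side',(190,147)),('scene',(95,335))]: print(n,q,hit(n,q,0))
E
```

```text
side (187, 172) [ 0.821 -0.224  0.   ]
side (143, 237) [0.841 0.061 0.   ]
side (165, 233) [0.792 0.041 0.   ]
side (208, 235) [0.683 0.034 0.   ]
scene (297, 270) [0.698 0.018 0.   ]
side (120, 140) [ 1.107 -0.379  0.   ]
side (190, 147) [ 0.857 -0.363  0.   ]
scene (95, 335) [ 0.875 -0.383  0.   ]
```

```bash
python3 -m pendant '{"offset":[[1,-5,0],[4,-15,0],[7,-30,0],[12,-50,0],[18,-75,0]],"twist":[[0,0,0],[0,0,-0.5],[0,0,-1],[0,0,-2],[0,0,-3]],"claw":[0,0,0,0,0]}'
python3 -m pendant '{"offset":[[7,-28,0],[15,-58,0],[22,-88,0],[30,-118,0],[37,-148,0]],"twist":[[0,0,-1.5],[0,0,-2.5],[0,0,-4],[0,0,-5],[0,0,-6.5]],"claw":[0,0,0,0,0]}'
python3 -m pendant '{"offset":[[7,-28,0],[15,-58,0],[22,-88,0],[30,-118,0],[37,-148,0]],"twist":[[0,0,-1.5],[0,0,-2.5],[0,0,-4],[0,0,-5],[0,0,-6.5]],"claw":[0,0,0,0,0]}'
python3 -m pendant '{"offset":[[6,-25,0],[11,-45,0],[15,-60,0],[18,-72,0],[20,-80,0]],"twist":[[0,0,-1],[0,0,-2],[0,0,-3],[0,0,-3.3],[0,0,-3.5]],"claw":[0,0,0,0,0]}'
python3 -m pendant '{"offset":[[0,0,0],[0,0,0],[0,0,0]],"twist":[[0,0,0],[0,0,0],[0,0,0]],"claw":[0,0,0]}'
python3 - <<'E'
from plant import ctrl
import cv2,numpy as np
a=ctrl.camera('side');b=ctrl.camera('scene');s=ctrl.get_state();c=ctrl.camera('wrist')
cv2.imwrite('pics/t1.png',np.hstack([cv2.resize(a[70:250,200:400],(400,360)),cv2.resize(b[130:290,120:300],(400,360))])[:,:,::-1])
cv2.imwrite('pics/t1w.png',c[:,:,::-1])
print(s['tool_pos'],s['tool_rot'],s['qpos'])
E
```

```text
clock: 4.8
tool_pos: [0.5046, 0.1352, 0.1433]
tool_rot: [[-1.0, 0.001, 0.0], [0.001, 1.0, -0.0], [-0.0, -0.0, -1.0]]
force: [-0.8, 0.2, -3.9]
finger_gap: 0.384
clock: 5.3
tool_pos: [0.5415, -0.0139, 0.1433]
tool_rot: [[-0.993, 0.115, 0.0], [0.115, 0.993, -0.0], [-0.0, -0.0, -1.0]]
force: [0.6, 0.0, -3.5]
finger_gap: 0.383
clock: 5.8
tool_pos: [0.5781, -0.162, 0.1432]
tool_rot: [[-0.974, 0.227, -0.0], [0.227, 0.974, -0.0], [0.0, -0.0, -1.0]]
force: [-0.8, 0.6, -3.5]
finger_gap: 0.382
clock: 6.3
tool_pos: [0.5983, -0.2404, 0.1431]
tool_rot: [[-0.959, 0.285, -0.0], [0.285, 0.959, 0.0], [0.0, 0.0, -1.0]]
force: [-0.7, 1.6, -4.8]
finger_gap: 0.383
clock: 6.6
tool_pos: [0.5984, -0.2386, 0.1434]
tool_rot: [[-0.959, 0.283, -0.0], [0.283, 0.959, 0.0], [0.0, 0.0, -1.0]]
force: [-0.7, -0.4, -2.9]
finger_gap: 0.389
[ 0.59849043 -0.23861018  0.14345508] [[-9.59040798e-01  2.83267962e-01  9.65570493e-05]
 [ 2.83267967e-01  9.59040801e-01  3.95534638e-05]
 [-8.13979207e-05  6.52849045e-05 -9.99999995e-01]] [-3.79403652e-01  3.00308585e-01  2.16331281e-01  1.48674398e+00
  7.25021514e-05 -9.22037111e-02]
```

View pics/t1.png

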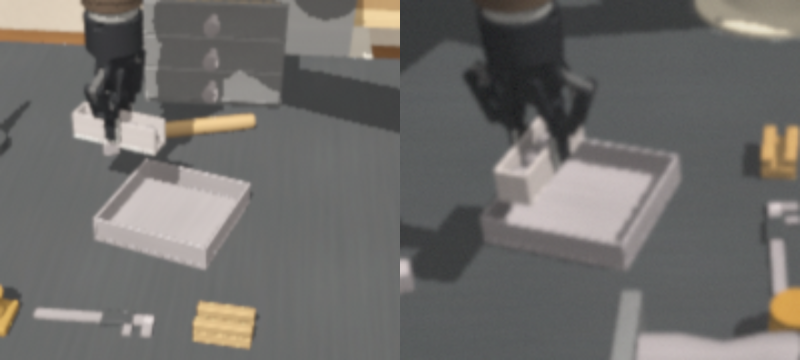

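View pics/t1w.png

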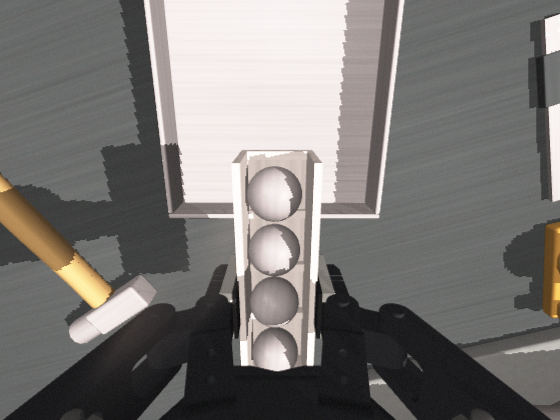

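Wrist view: all four balls are in the tin, the spout edge is near row 152, and the tray's far wall top runs along row about 216 from col 169 to 379.

```bash
python3 - <<'E'
from h import *
np.set_printoptions(precision=4,suppress=True)
s=ctrl.get_state();p,R=np.array(s['tool_pos']),np.array(s['tool_rot'])
a=whit((169,216),.036,p,R);b=whit((379,215),.036,p,R);print(a,b,np.linalg.norm(a-b))
w=(b-a)/np.linalg.norm(b-a);n=np.array([-w[1],w[0],0]);print(w,np.degrees(np.arctan2(-w[0],w[1])),n,(a+b)/2+.085*n)
u=np.array([.959,-.284,0])
print('spout',p-.062*u)
E
```

```text
[ 0.5754 -0.3226  0.036 ] [ 0.6223 -0.1614  0.036 ] 0.16790043863477053
[0.2794 0.9602 0.    ] -16.223218114809594 [-0.9602  0.2794  0.    ] [ 0.5172 -0.2183  0.036 ]
spout [ 0.5391 -0.2211  0.1435]
```

```bash
python3 -m pendant '{"offset":[[-1.5,0.5,-5],[-3,1,-15],[-5,1.5,-25],[-7,2,-35],[-8.5,2.5,-45]],"twist":[[-0.85,-2.88,0],[-1.7,-5.75,0],[-2.55,-8.63,0],[-3.4,-11.5,0],[-4.26,-14.4,0]],"claw":[0,0,0,0,0]}'
python3 -m pendant '{"offset":[[-1,0.3,-5],[-2,0.5,-10],[-2,0.5,-10],[-2,0.5,-10]],"twist":[[-0.43,-1.44,0],[-0.85,-2.88,0],[-0.85,-2.88,0],[-0.85,-2.88,0]],"claw":[0,0,0,0]}'
cat > look.py <<'E'
import sys,cv2,numpy as np
from plant import ctrl
a=ctrl.camera('side');b=ctrl.camera('scene');c=ctrl.camera('wrist');s=ctrl.get_state()
f=lambda i:cv2.resize(i,(400,300))
o=np.vstack([np.hstack([f(a[90:210,230:390]),f(b[160:265,130:270])]),np.hstack([f(c),f(c[0:210,140:420])])])
cv2.imwrite(sys.argv[1],o[:,:,::-1])
R=np.array(s['tool_rot']);print(s['clock'],s['tool_pos'],'tilt',np.degrees(np.arccos(-R[2,2])),s['finger_gap'],s['force'])
E
python3 look.py pics/p1.png
```

```text
clock: 7.25
tool_pos: [0.5897, -0.2363, 0.0981]
tool_rot: [[-0.926, 0.284, 0.25], [0.274, 0.959, -0.074], [-0.261, 0.0, -0.965]]
force: [-0.0, 0.3, -3.7]
finger_gap: 0.386
clock: 7.65
tool_pos: [0.5878, -0.2361, 0.0886]
tool_rot: [[-0.912, 0.284, 0.296], [0.27, 0.959, -0.088], [-0.309, 0.0, -0.951]]
force: [-0.7, -0.6, -4.1]
finger_gap: 0.382
7.8 [ 0.58840339 -0.23636903  0.08881409] tilt 18.029017454989386 0.3864029140939606 [ 0.42324978 -0.27400734 -3.16049326]
```

View pics/p1.png

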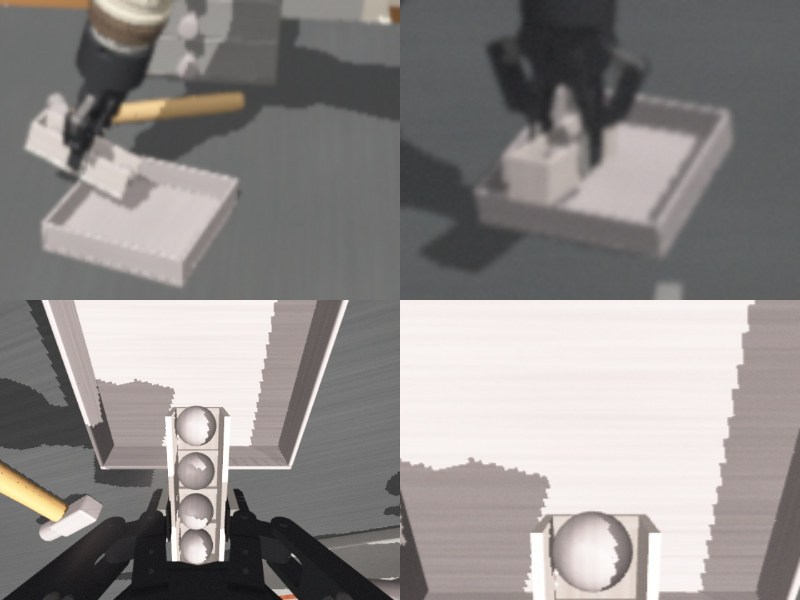

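Tin at 18° over the tray, all four balls still in. I'll tip slowly toward the first release.

```bash
python3 -m pendant '{"offset":[[-0.8,0.2,0.8],[-1.6,0.5,1.7],[-2.4,0.7,2.5],[-3.1,0.9,3.4],[-3.9,1.2,4.2]],"twist":[[-0.28,-0.96,0],[-0.57,-1.92,0],[-0.85,-2.88,0],[-1.14,-3.84,0],[-1.42,-4.8,0]],"claw":[0,0,0,0,0]}'
python3 -m pendant '{"offset":[[-0.4,0.1,0.4],[-0.8,0.2,0.8],[-1.2,0.4,1.2],[-1.6,0.5,1.6],[-1.6,0.5,1.6]],"twist":[[-0.14,-0.48,0],[-0.28,-0.96,0],[-0.43,-1.44,0],[-0.57,-1.92,0],[-0.57,-1.92,0]],"claw":[0,0,0,0,0]}'
python3 -m pendant '{"offset":[[0,0,0],[0,0,0],[0,0,0],[0,0,0],[0,0,0]],"twist":[[0,0,0],[0,0,0],[0,0,0],[0,0,0],[0,0,0]],"claw":[0,0,0,0,0]}'
python3 look.py pics/p2.png
```

```text
clock: 8.3
tool_pos: [0.5839, -0.2351, 0.0926]
tool_rot: [[-0.882, 0.284, 0.376], [0.261, 0.959, -0.111], [-0.393, 0.0, -0.92]]
force: [-1.0, -0.7, -3.9]
finger_gap: 0.38
clock: 8.8
tool_pos: [0.5823, -0.2346, 0.094]
tool_rot: [[-0.869, 0.284, 0.406], [0.258, 0.959, -0.12], [-0.423, 0.0, -0.906]]
force: [0.9, -0.4, -3.1]
finger_gap: 0.381
clock: 9.3
tool_pos: [0.5825, -0.2346, 0.094]
tool_rot: [[-0.869, 0.284, 0.406], [0.258, 0.959, -0.12], [-0.423, 0.0, -0.906]]
force: [0.5, 0.3, -4.3]
finger_gap: 0.387
9.45 [ 0.58244784 -0.234633    0.09405126] tilt 25.023908690565257 0.3859130676166996 [-0.61363615 -0.37409278 -3.63541835]
```

View pics/p2.png

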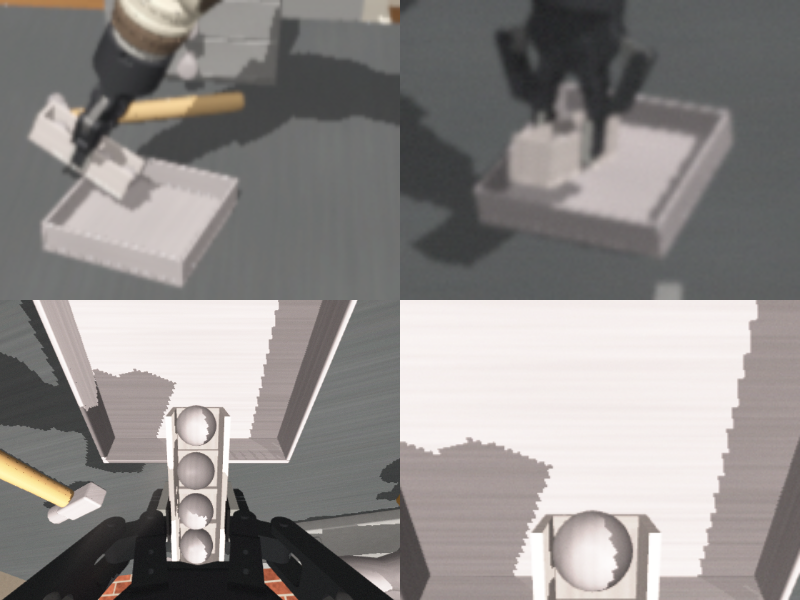

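Tilt is 25.0° and all four balls are still in. I'll go on in 1° steps with pauses.

```bash
python3 -m pendant '{"offset":[[-0.4,0.1,0.4],[-0.8,0.2,0.8],[-0.8,0.2,0.8],[-0.8,0.2,0.8],[-0.8,0.2,0.8]],"twist":[[-0.14,-0.48,0],[-0.28,-0.96,0],[-0.28,-0.96,0],[-0.28,-0.96,0],[-0.28,-0.96,0]],"claw":[0,0,0,0,0]}'
python3 look.py pics/p3.png
```

```text
clock: 9.95
tool_pos: [0.5816, -0.2344, 0.095]
tool_rot: [[-0.861, 0.284, 0.421], [0.255, 0.959, -0.124], [-0.439, 0.0, -0.899]]
force: [-0.2, -0.4, -3.6]
finger_gap: 0.386
10.1 [ 0.58168577 -0.23443154  0.09487203] tilt 26.025223317947475 0.38428663043284045 [ 0.24400272  0.1358332  -3.07843556]
```

View pics/p3.png

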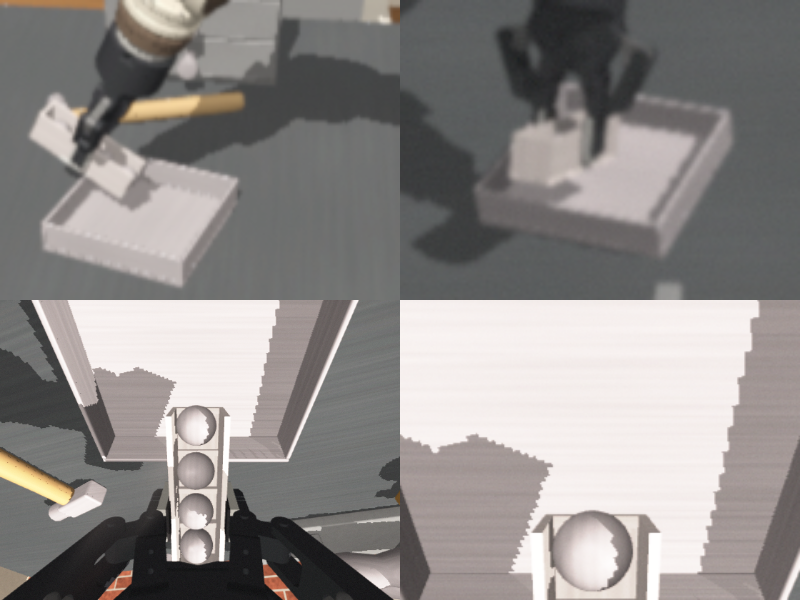

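```bash
python3 -m pendant '{"offset":[[-0.4,0.1,0.4],[-0.8,0.2,0.8],[-0.8,0.2,0.8],[-0.8,0.2,0.8],[-0.8,0.2,0.8]],"twist":[[-0.14,-0.48,0],[-0.28,-0.96,0],[-0.28,-0.96,0],[-0.28,-0.96,0],[-0.28,-0.96,0]],"claw":[0,0,0,0,0]}'
python3 look.py pics/p4.png
```

```text
clock: 10.6
tool_pos: [0.5809, -0.2343, 0.0958]
tool_rot: [[-0.854, 0.284, 0.436], [0.253, 0.959, -0.129], [-0.455, 0.0, -0.891]]
force: [0.5, 0.3, -3.0]
finger_gap: 0.386
10.75 [ 0.58096922 -0.23426869  0.09584206] tilt 27.041895926761242 0.3845336017855336 [-0.36737062 -0.1300126  -3.40653506]
```

View pics/p4.png

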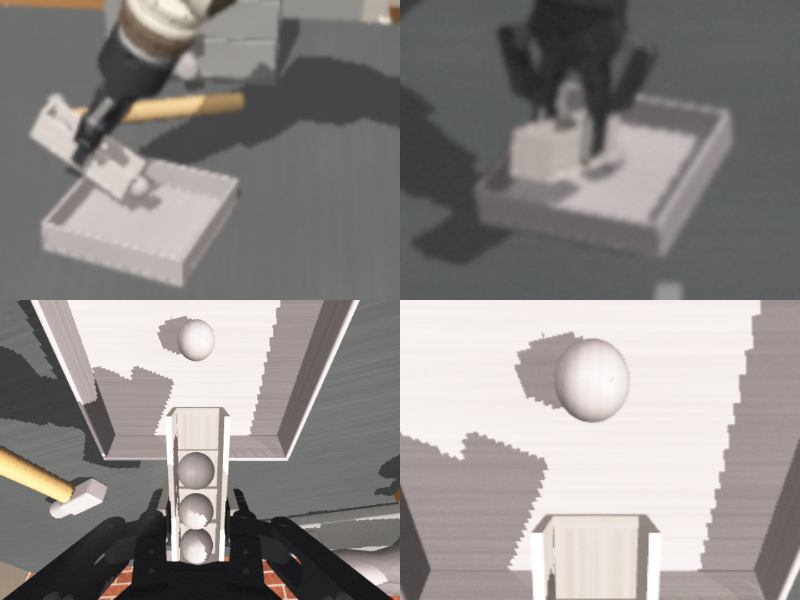

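The first ball is out and in the tray (in flight or rolling at about (195,340)), with three left in the tin. I'll hold this tilt for a moment.

```bash
for i in 1 2 3 4; do python3 -m pendant '{"offset":[[0,0,0],[0,0,0],[0,0,0],[0,0,0],[0,0,0]],"twist":[[0,0,0],[0,0,0],[0,0,0],[0,0,0],[0,0,0]],"claw":[0,0,0,0,0]}' | grep clock; done
python3 look.py pics/p5.png
```

```text
clock: 11.25
clock: 11.75
clock: 12.25
clock: 12.75
12.9 [ 0.58084106 -0.23422145  0.09566661] tilt 27.025484948653204 0.3890575746835922 [-0.84245833  0.77724041 -3.83998218]
```

View pics/p5.png

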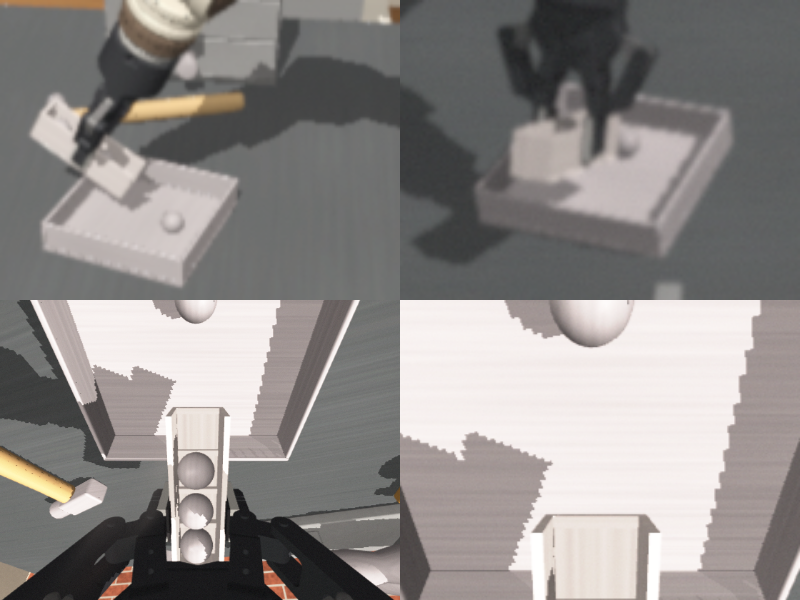

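Ball 1 has settled in the tray (side panel at about (172,221)) and three remain. Next, 32°, then 1° steps.

```bash
python3 -m pendant '{"offset":[[-0.9,0.3,0.7],[-1.8,0.5,1.4],[-2.7,0.8,2.1],[-3.6,1,2.8],[-4.5,1.3,3.5]],"twist":[[-0.28,-0.96,0],[-0.57,-1.92,0],[-0.85,-2.88,0],[-1.14,-3.84,0],[-1.42,-4.8,0]],"claw":[0,0,0,0,0]}'
python3 -m pendant '{"offset":[[-0.5,0.1,0.3],[-0.9,0.3,0.7],[-0.9,0.3,0.7],[-0.9,0.3,0.7],[-0.9,0.3,0.7]],"twist":[[-0.14,-0.48,0],[-0.28,-0.96,0],[-0.28,-0.96,0],[-0.28,-0.96,0],[-0.28,-0.96,0]],"claw":[0,0,0,0,0]}'
python3 look.py pics/p6.png
```

```text
clock: 13.4
tool_pos: [0.5761, -0.2329, 0.0993]
tool_rot: [[-0.812, 0.284, 0.51], [0.241, 0.959, -0.151], [-0.532, 0.0, -0.847]]
force: [0.4, 0.6, -3.3]
finger_gap: 0.388
clock: 13.9
tool_pos: [0.5756, -0.2327, 0.1]
tool_rot: [[-0.804, 0.284, 0.523], [0.238, 0.959, -0.154], [-0.545, 0.001, -0.838]]
force: [0.4, -0.3, -3.1]
finger_gap: 0.382
14.05 [ 0.57556759 -0.23265578  0.09990545] tilt 33.02960552272236 0.3824225865183525 [ 1.03516007  0.06901696 -3.29876589]
```

View pics/p6.png

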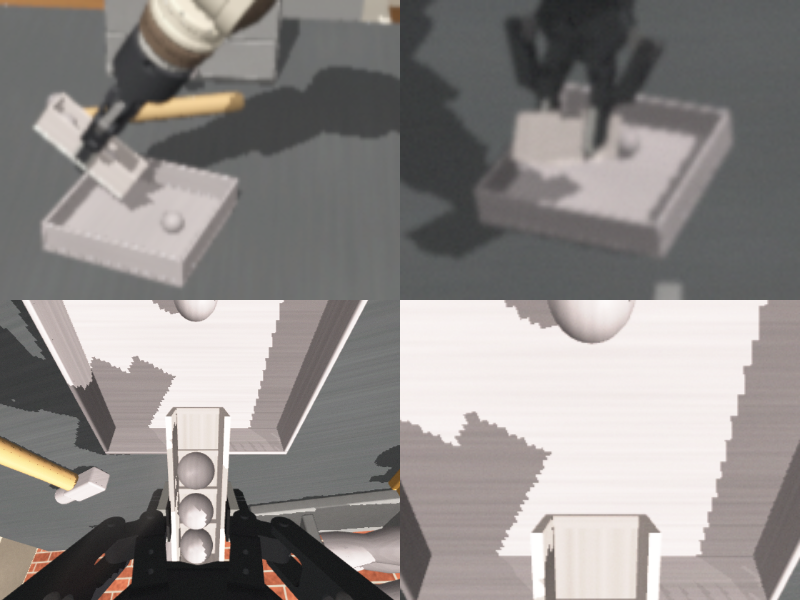

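33.0° and ball 2 is still behind its ridge. Another degree.

```bash
python3 -m pendant '{"offset":[[-0.5,0.1,0.3],[-0.9,0.3,0.7],[-0.9,0.3,0.7],[-0.9,0.3,0.7],[-0.9,0.3,0.7]],"twist":[[-0.14,-0.48,0],[-0.28,-0.96,0],[-0.28,-0.96,0],[-0.28,-0.96,0],[-0.28,-0.96,0]],"claw":[0,0,0,0,0]}'
python3 look.py pics/p7.png
```

```text
clock: 14.55
tool_pos: [0.5746, -0.2323, 0.1007]
tool_rot: [[-0.794, 0.284, 0.537], [0.236, 0.959, -0.159], [-0.56, 0.001, -0.829]]
force: [0.5, -1.1, -3.8]
finger_gap: 0.384
14.7 [ 0.57459979 -0.2323294   0.10064053] tilt 34.03586581411544 0.38689039134930336 [ 0.28818219  1.00703651 -3.3442484 ]
```

View pics/p7.png

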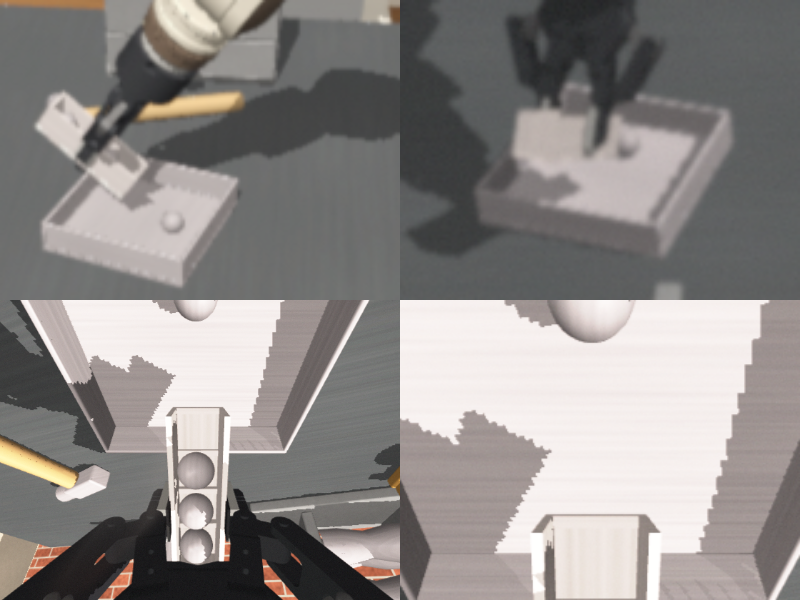

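```bash
python3 -m pendant '{"offset":[[-0.5,0.1,0.3],[-0.9,0.3,0.7],[-0.9,0.3,0.7],[-0.9,0.3,0.7],[-0.9,0.3,0.7]],"twist":[[-0.14,-0.48,0],[-0.28,-0.96,0],[-0.28,-0.96,0],[-0.28,-0.96,0],[-0.28,-0.96,0]],"claw":[0,0,0,0,0]}'
python3 look.py pics/p8.png
```

```text
clock: 15.2
tool_pos: [0.5737, -0.232, 0.1014]
tool_rot: [[-0.785, 0.284, 0.551], [0.233, 0.959, -0.163], [-0.574, 0.001, -0.819]]
force: [-0.2, 0.3, -2.9]
finger_gap: 0.384
15.35 [ 0.57373806 -0.2320478   0.10138693] tilt 35.04155115514043 0.3851282872114933 [-0.41069684 -0.07013947 -2.21589033]
```

View pics/p8.png

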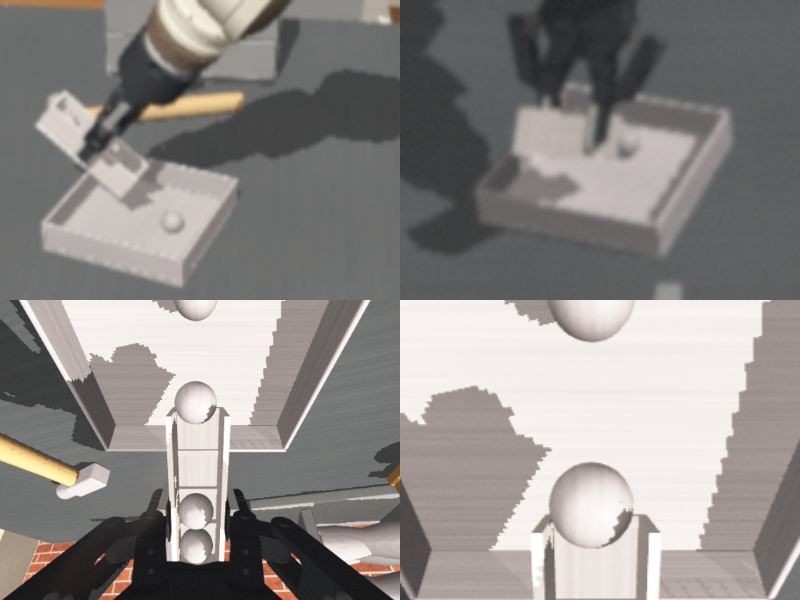

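Ball 2 is leaving the spout at 35.0°. I'll hold, then check.

```bash
for i in 1 2; do python3 -m pendant '{"offset":[[0,0,0],[0,0,0],[0,0,0],[0,0,0],[0,0,0]],"twist":[[0,0,0],[0,0,0],[0,0,0],[0,0,0],[0,0,0]],"claw":[0,0,0,0,0]}' | grep clock; done
python3 look.py pics/p9.png
```

```text
clock: 15.85
clock: 16.35
16.5 [ 0.5736627  -0.23203704  0.10130159] tilt 35.03455583165636 0.38465419288419006 [ 0.32823161 -0.14414343 -2.64072318]
```

View pics/p9.png

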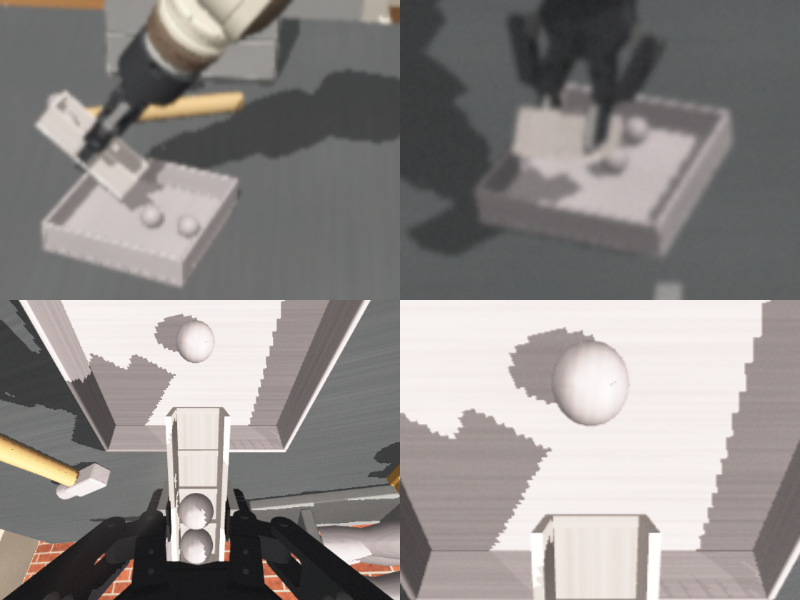

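Both balls are in the tray, and balls 3 and 4 are still in the tin. Now I'll raise and level it.

```bash
python3 -m pendant '{"offset":[[0,0,5],[0,0,13],[0,0,21],[0,0,29],[0,0,36]],"twist":[[0.85,2.88,0],[1.99,6.71,0],[3.12,10.55,0],[4.26,14.39,0],[5.4,18.2,0]],"claw":[0,0,0,0,0]}'
python3 -m pendant '{"offset":[[0,0,6],[0,0,10],[0,0,14],[0,0,15],[0,0,15]],"twist":[[1.14,3.84,0],[2.27,7.67,0],[3.41,11.5,0],[4.26,14.4,0],[4.55,15.4,0]],"claw":[0,0,0,0,0]}'
python3 - <<'E'
from h import *
s=ctrl.get_state();R=np.array(s['tool_rot']);print(s['tool_pos'],R.round(4),np.degrees(np.arctan2(R[1,1],R[0,1])))
E
cp look.py look.py.bak; python3 look.py pics/q1.png
```

```text
clock: 17.0
tool_pos: [0.5739, -0.2321, 0.1382]
tool_rot: [[-0.922, 0.284, 0.264], [0.273, 0.959, -0.078], [-0.275, 0.001, -0.961]]
force: [0.1, 0.3, -2.4]
finger_gap: 0.384
clock: 17.5
tool_pos: [0.5746, -0.2323, 0.1519]
tool_rot: [[-0.959, 0.284, -0.001], [0.284, 0.959, 0.001], [0.001, 0.0, -1.0]]
force: [-0.1, -0.4, -3.2]
finger_gap: 0.388
[ 0.57460002 -0.23230589  0.15189545] [[-9.587e-01  2.843e-01 -1.200e-03]
 [ 2.843e-01  9.587e-01  8.000e-04]
 [ 1.400e-03  5.000e-04 -1.000e+00]] 73.48357545015864
17.65 [ 0.57390188 -0.23212346  0.15178386] tilt 0.037503901301919385 0.3857392250025087 [-0.34269259  0.40821996 -3.42019289]
```

View pics/q1.png

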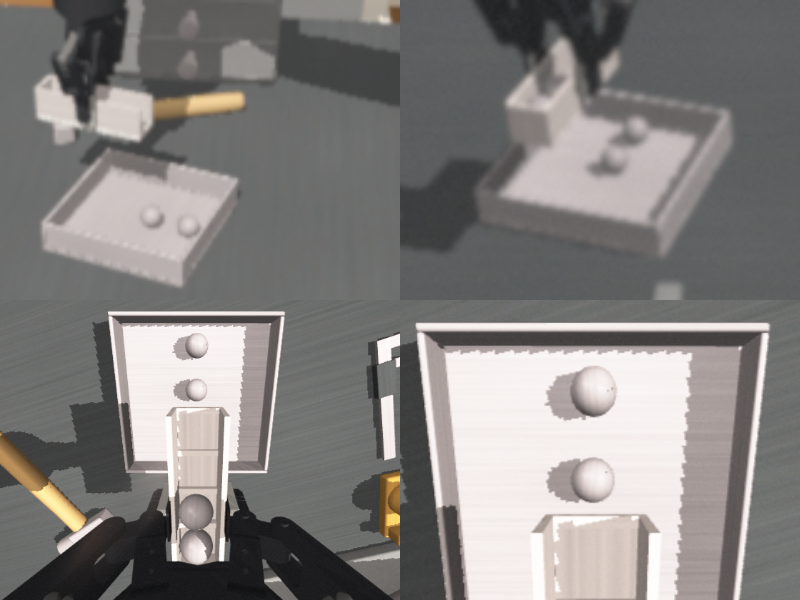

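Two balls are in the tray and two in the level tin. Carrying it back.

```bash
python3 -m pendant '{"offset":[[-1,5,0],[-3,15,0],[-6,30,0],[-10,50,0],[-15,75,0]],"twist":[[0,0,0],[0,0,0.5],[0,0,1],[0,0,2],[0,0,3]],"claw":[0,0,0,0,0]}'
python3 -m pendant '{"offset":[[-5,28,0],[-11,58,0],[-17,88,0],[-23,118,0],[-29,148,0]],"twist":[[0,0,1.5],[0,0,2.5],[0,0,4],[0,0,5],[0,0,6.5]],"claw":[0,0,0,0,0]}'
python3 -m pendant '{"offset":[[-5,28,0],[-11,58,0],[-17,88,0],[-23,118,0],[-29,148,0]],"twist":[[0,0,1.5],[0,0,2.5],[0,0,4],[0,0,5],[0,0,6.5]],"claw":[0,0,0,0,0]}'
python3 -m pendant '{"offset":[[-5,23,0],[-9,41,0],[-12,56,0],[-14,66,0],[-15,73,0]],"twist":[[0,0,1],[0,0,2],[0,0,3],[0,0,3.3],[0,0,3.5]],"claw":[0,0,0,0,0]}'
python3 -m pendant '{"offset":[[0,0,0],[0,0,-10],[0,0,-25],[0,0,-45],[0,0,-65]],"twist":[[0,0,0],[0,0,0],[0,0,0],[0,0,0],[0,0,0]],"claw":[0,0,0,0,0]}'
python3 - <<'E'
from h import *
s=ctrl.get_state();R=np.array(s['tool_rot']);print(s['tool_pos'],R.round(4),np.degrees(np.arctan2(R[1,1],R[0,1])))
import cv2
a=ctrl.camera('side');b=ctrl.camera('scene')
f=lambda i:cv2.resize(i,(400,300))
cv2.imwrite('pics/r1.png',np.hstack([f(a[230:350,200:360]),f(b[130:250,310:470])])[:,:,::-1])
E
```

```text
clock: 18.15
tool_pos: [0.558, -0.1553, 0.1524]
tool_rot: [[-0.973, 0.233, 0.0], [0.233, 0.973, 0.001], [-0.0, 0.001, -1.0]]
force: [0.8, -0.1, -3.2]
finger_gap: 0.382
clock: 18.65
tool_pos: [0.5285, -0.0065, 0.1526]
tool_rot: [[-0.993, 0.12, 0.001], [0.12, 0.993, 0.001], [-0.001, 0.001, -1.0]]
force: [0.5, 0.2, -2.9]
finger_gap: 0.383
clock: 19.15
tool_pos: [0.4991, 0.1412, 0.1526]
tool_rot: [[-1.0, 0.007, 0.001], [0.007, 1.0, 0.001], [-0.001, 0.001, -1.0]]
force: [1.5, 0.7, -2.7]
finger_gap: 0.386
clock: 19.65
tool_pos: [0.4851, 0.2129, 0.1524]
tool_rot: [[-0.999, -0.053, -0.0], [-0.053, 0.999, 0.001], [-0.0, 0.001, -1.0]]
force: [-0.3, 0.0, -2.9]
finger_gap: 0.386
clock: 20.15
tool_pos: [0.4855, 0.2112, 0.0852]
tool_rot: [[-0.999, -0.051, -0.001], [-0.051, 0.999, -0.0], [0.001, -0.0, -1.0]]
force: [-0.6, -0.6, -2.7]
finger_gap: 0.386
[0.48545123 0.2111626  0.08520119] [[-9.987e-01 -5.080e-02 -1.000e-03]
 [-5.080e-02  9.987e-01 -1.000e-04]
 [ 1.000e-03 -0.000e+00 -1.000e+00]] 92.91153597123414
```

View pics/r1.png

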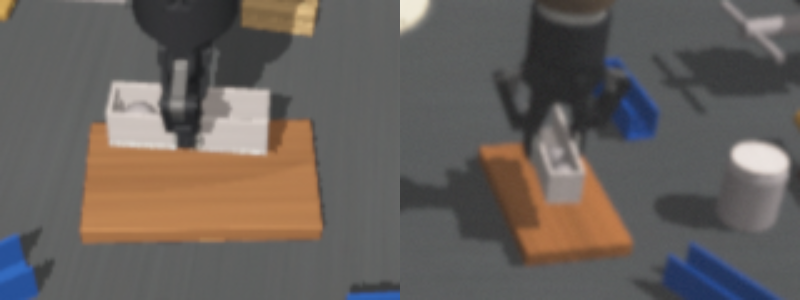

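```bash
python3 -m pendant '{"offset":[[0,0,-10],[0,0,-20],[0,0,-30],[0,0,-37],[0,0,-40]],"twist":[[0,0,0],[0,0,0],[0,0,0],[0,0,0],[0,0,0]],"claw":[0,0,0,0,0]}'
python3 -m pendant '{"offset":[[0,0,-0.5],[0,0,-1],[0,0,-1.5],[0,0,-1.5],[0,0,-1.5]],"twist":[[0,0,0],[0,0,0],[0,0,0],[0,0,0],[0,0,0]],"claw":[0,0,0,0,0]}'
```

```text
clock: 20.75
tool_pos: [0.4853, 0.2118, 0.0464]
tool_rot: [[-0.999, -0.052, -0.001], [-0.052, 0.999, 0.0], [0.001, 0.0, -1.0]]
force: [0.2, -0.6, -3.4]
finger_gap: 0.38
clock: 21.25
tool_pos: [0.4858, 0.212, 0.046]
tool_rot: [[-0.999, -0.052, 0.0], [-0.052, 0.999, 0.001], [-0.0, 0.001, -1.0]]
force: [0.0, -0.7, -2.7]
finger_gap: 0.38
```

```bash
for i in 1 2; do python3 -m pendant '{"offset":[[0,0,-0.5],[0,0,-1],[0,0,-1],[0,0,-1]],"twist":[[0,0,0],[0,0,0],[0,0,0],[0,0,0]],"claw":[0,0,0,0]}' | grep -v rot; done
```

```text
clock: 21.65
tool_pos: [0.4857, 0.212, 0.0448]
force: [0.3, 0.2, -3.5]
finger_gap: 0.388
clock: 22.05
tool_pos: [0.4857, 0.212, 0.0439]
force: [-1.2, -0.5, -0.9]
finger_gap: 0.381
```

```bash
python3 -m pendant '{"offset":[[0,0,-0.2],[0,0,-0.4],[0,0,-0.4],[0,0,-0.4]],"twist":[[0,0,0],[0,0,0],[0,0,0],[0,0,0]],"claw":[0,0,0,0]}' | grep -v rot
python3 -m pendant '{"offset":[[0,0,0],[0,0,0],[0,0,0],[0,0,0],[0,0,0]],"twist":[[0,0,0],[0,0,0],[0,0,0],[0,0,0],[0,0,0]],"claw":[0.3,0.4,0.45,0.5,0.6]}' 20 | grep -v rot
python3 -m pendant '{"offset":[[0,0,0],[0,0,0],[0,0,0],[0,0,0],[0,0,0]],"twist":[[0,0,0],[0,0,0],[0,0,0],[0,0,0],[0,0,0]],"claw":[0.7,0.85,1,1,1]}' | grep -v rot
python3 -m pendant '{"offset":[[0,0,5],[0,0,20],[0,0,45],[0,0,75],[0,0,110]],"twist":[[0,0,0],[0,0,0],[0,0,0],[0,0,0],[0,0,0]],"claw":[1,1,1,1,1]}' | grep -v rot
python3 -m pendant '{"offset":[[0,0,25],[0,0,40],[0,0,45],[0,0,45],[0,0,45]],"twist":[[0,0,0],[0,0,0],[0,0,0],[0,0,0],[0,0,0]],"claw":[1,1,1,1,1]}' | grep -v rot
python3 - <<'E'
from plant import ctrl
import cv2
for n in ['side','scene','wrist']: cv2.imwrite(f'pics/f_{n}.png',ctrl.camera(n)[:,:,::-1])
E
```

```text
clock: 22.45
tool_pos: [0.4857, 0.212, 0.0438]
force: [-3.8, -1.0, 5.6]
finger_gap: 0.384
clock: 22.95
tool_pos: [0.4857, 0.212, 0.0433]
force: [-0.0, 0.8, -0.2]
finger_gap: 0.602
clock: 23.45
tool_pos: [0.4857, 0.212, 0.0434]
force: [-0.1, -0.8, -0.2]
finger_gap: 1.003
clock: 23.95
tool_pos: [0.4853, 0.2118, 0.1552]
force: [-0.2, 0.9, -0.1]
finger_gap: 1.003
clock: 24.45
tool_pos: [0.4853, 0.2118, 0.1971]
force: [-1.0, -0.5, -0.2]
finger_gap: 1.004
```

View pics/f_wrist.png

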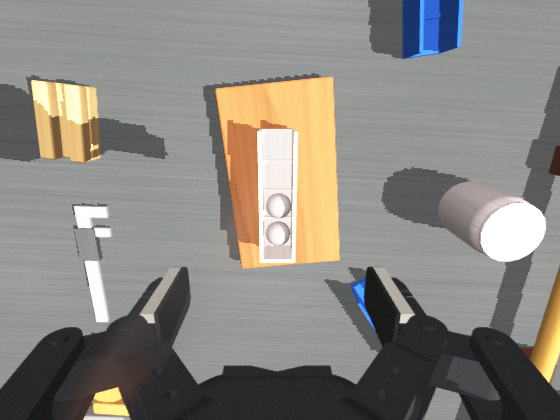

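View pics/f_side.png

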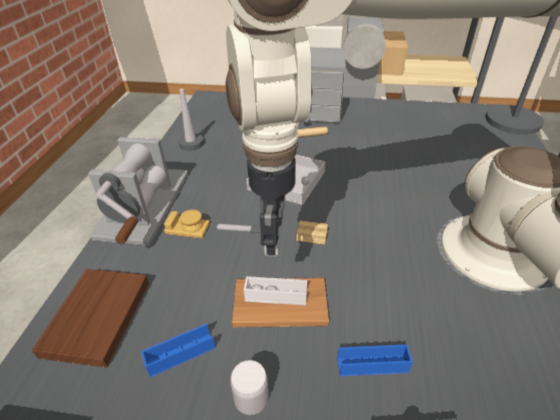

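View pics/f_scene.png

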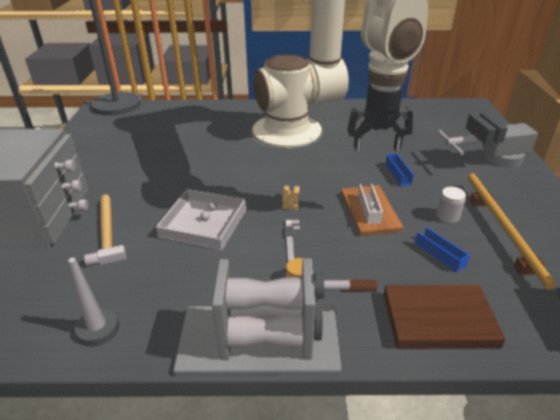

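The tin sits on the board in its original place (wrist view (258–296, 130–262)) with two balls at about (278,205) and (278,233). In the scene view the other two balls are in the tray at about (205,212), nothing else has moved, and the gripper is clear. Handing in.

```bash
python3 -c "
from plant import ctrl
print(ctrl.job_done(), ctrl.get_state()['clock'])"
```

```text
the job is handed in; nothing more can be done
the job is handed in; nothing more can be done
```

The job is done and handed in, with the clock at about 24.6 s of the 72 s allowed. The first two balls are in the steel tray, and the tin is back level on its board with the other two.

- **First ball:** it rolled out at about 27° of tilt, a little past the stated 25°. I held that tilt for about 2 s while it settled in the tray.
- **Second ball:** it followed at about 35°, a little past the stated 33°. Balls 3 and 4 stayed in the tin.
- **Last pictures:** they showed two balls in the tray, two in the tin, and the tin where it started on the board. I saw no ball on the bench, the bystanders looked unmoved by eye, and the gripper was open and clear.
- **Forces:** the readings I saw stayed at a few newtons, with a contact force of about 7 N as the tin was set down.
- **Disagreement:** the scene and side cameras differed by 5–10 mm in x for the tin and tray, so I used the wrist camera's measurements. Those matched the tin's given size to within 1 mm.

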